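# Find the hidden catch of a heating controller and pop its battery lid

## Task

A heating controller lies on its back on the packing bench, and the catch of its battery lid is hidden behind one of the four identical grey pads set flush in its white panel; the other three are dummies. Feel across the pads gently with the fingertips until you find the one that gives, push it fully home so that the lid pops up by itself, and draw the hand clear. Do not touch or lift the lid, and leave the battery cell, the carton and the brass fitting standing beside it where they are.

Things in the scene. Friction and masses are not known exactly. Their poses are not given: they have to be found in the camera images.
- controller: White heating controller, fixed to the bench, a box 210 (x) by 300 (y) by 60 mm high with a flat level top panel. Origin at the centre of its underside, on the bench; z up; x points from the side with the pads to the side with the lid, y along the row of pads. The row of four grey pads is 55 mm to the -x side of the middle, at y = -102, -34, 34 and 102 mm; the lid takes the +x half of the panel.
- pad1 (a point): Centre of the face of pad 1 of the four identical grey pads, level with the panel; x, y, z as the controller's. Each pad is a 50 mm square, in a 53 mm square opening, its sides along the controller's; which of the four is the catch changes from one start to the next. A dummy sits on stiff rubber: it gives only about 1 mm per 8 N and springs back.
- pad2 (a point): Centre of the face of pad 2 of the four identical grey pads, level with the panel; x, y, z as the controller's. Panel and pads bear 150 N at most, even for an instant: touch down slowly (meeting a stop at 50 mm/s already jolts by some 100 N).
- pad3 (a point): Centre of the face of pad 3 of the four identical grey pads, level with the panel; x, y, z as the controller's.
- pad4 (a point): Centre of the face of pad 4 of the four identical grey pads, level with the panel; x, y, z as the controller's.
- catch (a joint): How far the one live pad is pushed in, straight down: 0 m flush, 0.006 m fully home. It yields at about 3 to 5 N, sinks under that push to a firm stop, and stays in when released. As it sinks it raises the lid, in proportion.
- lid: Grey battery lid, a plate 88 (x) by 245 (y) by 4 mm, closed flush with the panel, with its near edge 54 mm from the centre line of the pads. Origin on its hinge, at the controller's far edge (x = 91, z = 58 mm in the controller's frame). Its z axis is upright when shut; it tips by 0.6 rad, the edge next to the pads rising 50 mm away from them, when the catch is fully home, and stays up. Only to be moved by the catch.
- cell: Blue and brass round battery cell, 33 mm across, 60 mm high, standing loose beside the controller, at least 180 mm from its middle along the row of pads. Origin at the centre of its underside. To be left alone.
- carton: Small loose cardboard carton, 60 by 50 by 75 mm high, standing beside the controller, at least 180 mm from its middle along the row of pads. Origin at the centre of its underside. To be left alone.
- fitting: Loose brass pipe fitting, 42 mm across, 44 mm high, standing beside the controller, at least 180 mm from its middle along the row of pads. Origin at the centre of its underside. To be left alone.

How it is judged (in metres and radians):
At the end, for the whole second after the job is handed in: The live pad is in by more than 5 of its 6 mm, the lid stands open by more than 0.5 rad, and the cell, carton and fitting are upright (within 0.2 rad) and within 15 mm of where they started (value of joint catch above 0.005 m and angle between lid's own z axis and vertical above 0.5 rad and distance of each of cell, carton, fitting from where it was at the start of the episode below 0.015 m and angle between each of cell, carton, fitting's own z axis and vertical below 0.2 rad); the robot touches nothing.
It fails at once if the hand or arm pushes or lifts the lid (more than 2 N) (contact force between any of the fingers, the arm and lid above 2 N).
It fails at once if something is pressed with more than 150 N, even for an instant (contact force between any of the fingers, the arm and anything else above 150 N).
It fails at once if the cell, the carton or the fitting is lifted, knocked over or moved by more than 15 mm (distance of any of cell, carton, fitting from where it was at the start of the episode above 0.015 m or angle between any of cell, carton, fitting's own z axis and vertical above 0.3 rad).
It also fails if it takes over 48 s, if anything falls off the work surface, if the arm or the gripper's body presses on something with over 40 N, if the wrist force passes 120 N, or if a joint passes its speed limit or range.

## Robot

A 7-joint arm with a two-finger parallel gripper is mounted at the origin on the work surface. World frame = base frame: x ahead of the robot, y to its left, z up, the work surface at z = 0. Lengths are in m, angles in degrees, forces in N, time in s.
With the tool pointing down it reaches from about 0.425 to 0.875 m from the base axis. Payload 4.7 kg.
Tool frame: the origin (TCP) lies at the centre of the arm's flange, where the gripper is bolted on; the fingertips stand 182 mm ahead of it and the grasp point (between the pads) lies 164 mm ahead of it; z points along the fingers, y is the line along which they close (so a half turn about z gives the same grasp; the last joint's range is limited). The gripper opens to 87 mm and grips with 3 to 60 N. Pads are 19 mm wide; open, the fingers measure 117 mm over their backs; the gripper's body (75 mm by 190 mm) begins 51 mm behind the grasp point.
Start: joints at [70.938, 18.392, -4.016, 83.108, 1.295, 78.541, -3.26], TCP at [0.221, -0.611, 0.405] pointing down, gripper open.
Joint ranges: [-163.93, 163.93], [-17.29, 119.83], [-79.2, 71.16], [3.27, 140.29], [-89.18, 269.18], [5.43, 117.66], [-154.24, 154.24]. Speed limits (degrees/s): [147.25, 147.25, 180, 180, 180, 180, 180].

## Interface

Orientations are given as [roll, pitch, yaw] about the fixed x, y, z axes, in that order (R = Rz(yaw) Ry(pitch) Rx(roll)).
In Python, from cell import env gives the robot as it stands. The module is installed in compiled form; this text tells all that it offers.
- The arm moves only by the tool step_arm, never from a script. Its argument "steps" is one flat list of numbers, 5 for each row, row after row: the opening, from 0 (shut) to 1 (fully open), then the shift along the tool's x, y, z in mm, then the turn about the tool's z in degrees. In form: [grip, dx, dy, dz, roll, grip, dx, dy, dz, roll, ...]. A call has 1 to 12 rows; each row shifts and turns the commanded pose from where the row before left it, along the tool's axes as they then stand; what a row does not reach is not made up. A row lasts 1/8 s, in which the tool goes at most 62.5 mm and 10.7 degrees, less where a joint would pass 70% of its speed; a pose out of reach is approached as far as the arm can. A call with a gripper value outside its range is refused whole. The fingers move at their own pace and stop on an object; "grip_force" is the grip in N (left out, the last holds). Time passes only in rows, so rows that do not move let the fingers close. It gives the time, the measured TCP pose, the force, the opening and the grip force at its end, in the units of the state.
- env.get_obs(): the state, without advancing time (a new reading comes with each control period).
- env.read_camera(name): name is "scene" or "top"; returns a dict with "image" (400x640x3 uint8, red, green, blue), "camera_matrix" (3x3 intrinsics, pixels), "distortion" ([k1, k2, p1, p2, k3] as OpenCV has them; the pictures are not rectified), "R" (3x3) and "t" (3): a world point X has camera coordinates R X + t. Camera axes: x right, y down, z forward; pixel columns grow to the right and rows downward; lengths in m; the calibration is good to about 2 mm. A picture is of the moment at which its call begins. There is no depth.
- env.sign_off(): hands the job in; it is judged then, once.
The state is a dict: "time_s": time; "qpos": joint angles; "joint_velocities": joint speeds; "effort": joint torques, N m; "tool_pos": TCP position; "tool_rot": TCP orientation; "force": force on the tool from outside, world axes, zero at the start; "wrist_torque": the same for the moment, N m; "grip_width": finger opening in m; "grasp_force": force on a finger pad.
Only numpy, scipy, OpenCV 4.12 (cv2) and the standard library are available. Lean on these libraries where they do the work, as an engineer would, in place of code of your own. Each camera call takes 0.05 s, during which the arm holds its last target. There are 200 camera calls.

## Working session

There is one attempt and no reset: what is moved stays moved. The work goes in short steps, Python scripts to look and compute and a tool call to move; the robot and the scene stay as the last step left them, time stands still between calls to the robot, and variables do not carry over. Pictures are saved under pics/ and viewed, at most 10 in all, crops included, and the job is handed in when it is done.

Besides the shell and the picture viewer there is one more tool, called after "Call:" by a JSON object that holds its "op" and its "data". step_arm: Moves the arm, as the interface text tells. Its arguments: {"type":"object","properties":{"steps":{"type":"array","items":{"type":"number"}},"grip_force":{"type":"number"}},"required":["steps"]}

```bash
mkdir -p pics
python3 - <<'E'
from cell import env
import cv2
for n in("scene","top"):
    c=env.read_camera(n); cv2.imwrite(f"pics/{n}0.png",c["image"][:,:,::-1]); print(n,c["camera_matrix"],c["distortion"],c["R"],c["t"])
o=env.get_obs();print(o["tool_pos"],o["tool_rot"],o["force"],o["time_s"],o["grip_width"])
E
```

```text
scene [[434.59508674   0.         325.6945994 ]
 [  0.         434.59508674 199.81780521]
 [  0.           0.           1.        ]] [-0.11800808  0.          0.          0.          0.        ] [[ 0.37126743  0.92851567  0.00437479]
 [ 0.5904159  -0.23243646 -0.77290514]
 [-0.71663768  0.28953745 -0.63450651]] [-0.26529105 -0.25331114  1.31815843]
top [[444.66664535   0.         318.63068573]
 [  0.         444.66664535 196.75957781]
 [  0.           0.           1.        ]] [-0.0911719  0.         0.         0.         0.       ] [[ 0.01725679 -0.99965126 -0.01998916]
 [-0.98505052 -0.0135708  -0.17173035]
 [ 0.17139919  0.02265385 -0.98494118]] [0.05517716 0.57092055 0.85813225]
[ 0.22083531 -0.61114362  0.4037826 ] [-1.79902649e+02  6.14780166e-03  1.98723816e+01] [ 0.94158953 -0.65588077  0.1341217 ] 0.1 0.08698721496456555
```

View pics/top0.png

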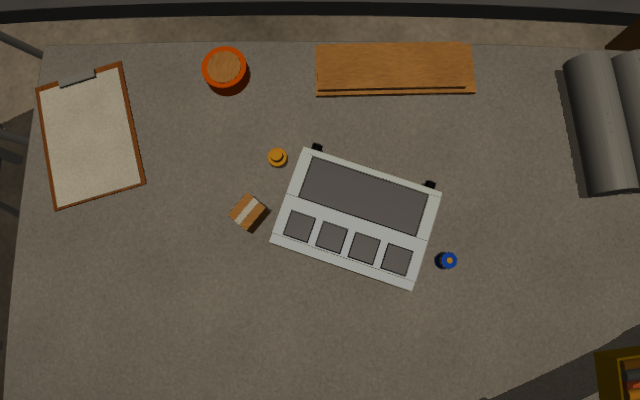

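View pics/scene0.png

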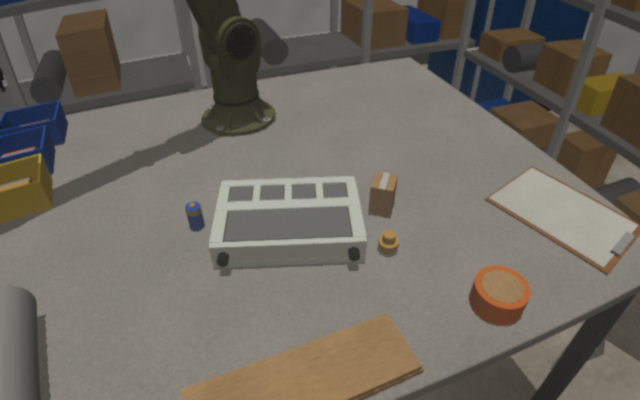

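The top view shows the pads at about (299,226), (332,237), (364,248) and (396,260), with the lid above them at (363,195). The cell is at (447,261), the carton at (248,213) and the fitting at (277,157). In the scene view the lid is shut and the robot is clear of the objects.

```bash
cat > h.py <<'E'
import numpy as np,cv2
def ray(c,px,z):
    u=cv2.undistortPoints(np.array(px,float).reshape(-1,1,2),c["camera_matrix"],c["distortion"]).reshape(-1,2)
    d=np.c_[u,np.ones(len(u))]@c["R"]; o=-c["R"].T@c["t"]
    return o+d*((z-o[2])/d[:,2])[:,None]
E
python3 - <<'E'
from cell import env
from h import *
for n in("top","scene"):
    c=env.read_camera(n); im=c["image"]; g=cv2.cvtColor(im,cv2.COLOR_RGB2GRAY)
    seeds={"top":[(299,226),(332,237),(364,248),(396,260),(363,195)],"scene":[(335,190),(303,191),(272,192),(241,194),(290,224)]}[n]
    P=[]
    for s in seeds:
        m=np.zeros((402,642),np.uint8); cv2.floodFill(cv2.GaussianBlur(im,(3,3),0),m,s,0,(12,)*3,(12,)*3,4|cv2.FLOODFILL_FIXED_RANGE|cv2.FLOODFILL_MASK_ONLY)
        k=cv2.findContours(m[1:-1,1:-1],cv2.RETR_EXTERNAL,cv2.CHAIN_APPROX_NONE)[0]
        k=max(k,key=cv2.contourArea); w=ray(c,k[:,0],.06)[:,:2]
        r=cv2.minAreaRect((w*1000).astype(np.float32)); P.append(r[0]); print(n,s,np.round(r[0],1),np.round(r[1],1),round(r[2],1))
    P=np.array(P); d=P[0]-P[3]; print("spacing",np.linalg.norm(d)/3,"yaw of row(y axis)",np.degrees(np.arctan2(d[1],d[0])))
    if n=="top": print(ray(c,[(447,261)],.06),ray(c,[(248,213)],.075),ray(c,[(277,157)],.044))
E
```

```text
top (299, 226) [510.5 103.2] [49.2 48.6] 71.2
top (332, 237) [489.4  38.6] [49.  48.6] 72.5
top (364, 248) [467.5 -29.2] [49. 49.] 70.9
top (396, 260) [444.9 -93.4] [48.5 51.9] 71.3
top (363, 195) [572.3 -26. ] [248.6  90.6] 71.9
spacing 69.08705719647229 yaw of row(y axis) 71.5405113343742
[[ 0.4428432  -0.19223177  0.06      ]] [[0.53101024 0.20301235 0.075     ]] [[0.65439315 0.15288547 0.044     ]]
scene (335, 190) [509.8 103.3] [47.8 45.9] 68.6
scene (303, 191) [490.   38.4] [48.9 42. ] 68.5
scene (272, 192) [468.1 -26.5] [49.4 41.8] 68.5
scene (241, 194) [446.9 -91.4] [48.3 44.7] 72.1
scene (290, 224) [575.1 -26.1] [246.5  86.9] 71.8
spacing 68.19755186195006 yaw of row(y axis) 72.10282081470443
```

Call:
{"op": "step_arm", "data": {"steps": [0, 0, 0, 0, 9.5, 0, 0, 0, 0, 9.5, 0, 0, 0, 0, 9.5, 0, 0, 0, 0, 9.5, 0, 3, -35, 0, 0, 0, 5, -50, 0, 0, 0, 5, -50, 0, 0, 0, 5, -50, 0, 0, 0, 5, -50, 0, 0, 0, 5, -50, 0, 0, 0, 5, -50, 0, 0, 0, 5, -50, 0, 0], "grip_force": 20}}

```text
time_s: 1.7
tool_pos: [0.3772, -0.2556, 0.4048]
tool_rot: [180.0, -0.0, -18.1]
force: [0.3, -0.4, -0.1]
grip_width: 0.0006
grasp_force: 0.0
```

Call:
{"op": "step_arm", "data": {"steps": [0, 3, -40, 0, 0, 0, 3, -45, 0, 0, 0, 3, -45, 10, 0, 0, 3, -30, 20, 0, 0, 2.5, -16.5, 30, 0, 0, 0, 0, 30, 0, 0, 0, 0, 25, 0, 0, 0, 0, 15, 0, 0, 0, 0, 10, 0, 0, 0, 0, 5, 0, 0, 0, 0, 0, 0]}}

```text
time_s: 3.08
tool_pos: [0.4457, -0.0941, 0.26]
tool_rot: [180.0, -0.0, -18.1]
force: [0.0, -0.3, 0.5]
grip_width: 0.0003
grasp_force: 0.0
```

Call:
{"op": "step_arm", "data": {"steps": [0, 0, 0, 4, 0, 0, 0, 0, 4, 0, 0, 0, 0, 3, 0, 0, 0, 0, 2, 0, 0, 0, 0, 1, 0, 0, 0, 0, 1, 0, 0, 0, 0, 1, 0, 0, 0, 0, 1, 0, 0, 0, 0, 1, 0, 0, 0, 0, 1, 0, 0, 0, 0, 1, 0, 0, 0, 0, 0, 0]}}

```text
time_s: 4.58
tool_pos: [0.4457, -0.094, 0.241]
tool_rot: [180.0, 0.0, -18.1]
force: [-4.4, 0.6, 11.9]
grip_width: 0.0004
grasp_force: 6.1
```

Pad 1 gives about 1.3 mm under 12 N, so it is a dummy. Moving to pad 2.

Call:
{"op": "step_arm", "data": {"steps": [0, 0, 0, -4, 0, 0, 0, 0, -8, 0, 0, 0, -20, 0, 0, 0, 0, -28, 0, 0, 0, 0, -20, 0, 0, 0, 0, 0, 5, 0, 0, 0, 0, 3, 0, 0, 0, 0, 1, 0, 0, 0, 0, 1, 0, 0, 0, 0, 1, 0, 0, 0, 0, 1, 0, 0, 0, 0, 0, 0]}}

```text
time_s: 6.08
tool_pos: [0.4668, -0.0295, 0.2398]
tool_rot: [-180.0, -0.0, -18.1]
force: [0.2, -1.0, 1.2]
grip_width: 0.0005
grasp_force: 0.6
```

Call:
{"op": "step_arm", "data": {"steps": [0, 0, 0, 1, 0, 0, 0, 0, 1, 0, 0, 0, 0, 0, 0]}}

```text
time_s: 6.45
tool_pos: [0.4669, -0.0294, 0.2378]
tool_rot: [-180.0, -0.0, -18.1]
force: [0.1, -1.2, 2.3]
grip_width: 0.0005
grasp_force: 1.2
```

Pad 2 sinks with little force, so it is the catch. I'll push it home in small steps.

Call:
{"op": "step_arm", "data": {"steps": [0, 0, 0, 0.5, 0, 0, 0, 0, 0.5, 0, 0, 0, 0, 0.5, 0, 0, 0, 0, 0.5, 0, 0, 0, 0, 0, 0]}}

```text
time_s: 7.08
tool_pos: [0.4669, -0.0294, 0.2366]
tool_rot: [180.0, -0.0, -18.1]
force: [-2.3, -1.1, 9.7]
grip_width: 0.0007
grasp_force: 4.9
```

Call:
{"op": "step_arm", "data": {"steps": [0, 0, 0, 0.5, 0, 0, 0, 0, 0.5, 0, 0, 0, 0, 0.5, 0, 0, 0, 0, 0, 0, 0, 0, 0, 0, 0]}}

```text
time_s: 7.7
tool_pos: [0.4671, -0.0293, 0.2364]
tool_rot: [179.9, -0.0, -18.1]
force: [-6.5, -1.0, 21.2]
grip_width: 0.0006
grasp_force: 10.7
```

Run:
```python
from cell import env
import cv2
c=env.read_camera("scene"); cv2.imwrite("pics/s1.png",cv2.resize(c["image"][130:300,150:450,::-1],None,fx=2,fy=2))
```

```text
(no output)
```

View pics/s1.png

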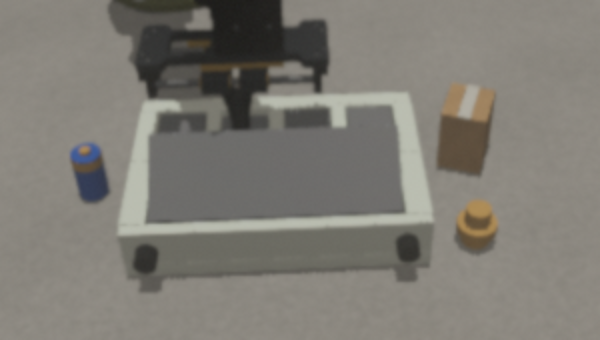

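The crop shows the lid tipped up (its near edge at about rows 105–130), with the cell (90,170), carton (467,125) and fitting (477,225) standing. The pad is on its firm stop, so I'll draw the hand straight up.

Call:
{"op": "step_arm", "data": {"steps": [0, 0, 0, -2, 0, 0, 0, 0, -5, 0, 0, 0, 0, -15, 0, 0, 0, 0, -30, 0, 0, 0, 0, -30, 0, 0, 0, 0, -30, 0, 0, 0, 0, -20, 0, 0, 0, 0, 0, 0, 0, 0, 0, 0, 0]}}

```text
time_s: 8.88
tool_pos: [0.4663, -0.0293, 0.3656]
tool_rot: [180.0, 0.1, -18.1]
force: [0.1, 0.1, -0.3]
grip_width: 0.0006
grasp_force: 0.0
```

Run:
```python
from cell import env
import cv2
c=env.read_camera("scene"); cv2.imwrite("pics/s2.png",cv2.resize(c["image"][130:300,150:450,::-1],None,fx=2,fy=2))
```

```text
(no output)
```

View pics/s2.png

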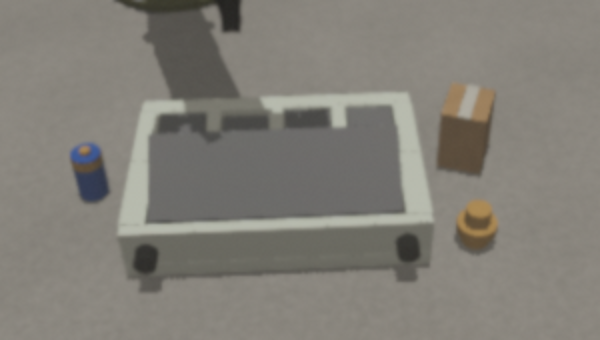

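The hand is clear, the lid stays up and the neighbours have not moved. I'll check the lid edge's height numerically before handing in.

Run:
```python
from cell import env
from h import *
c=env.read_camera("scene")
a=np.radians(-18.1); ex=np.array([np.cos(a),np.sin(a)]); ey=np.array([-ex[1],ex[0]])
C=np.array([478.5,5.5])+55*ex
for t in(0,.3,.5,.6):
    P=[np.r_[C+(91-88*np.cos(t))*ex+y*ey,60+88*np.sin(t)]/1000 for y in(-122,0,122)]
    p=cv2.projectPoints(np.array(P),cv2.Rodrigues(c["R"])[0],c["t"],c["camera_matrix"],c["distortion"])[0][:,0]
    print(t,np.round((p-[150,130])*2))
```

```text
0 [[156. 162.]
 [275. 157.]
 [393. 153.]]
0.3 [[152. 145.]
 [274. 140.]
 [394. 136.]]
0.5 [[149. 137.]
 [273. 132.]
 [396. 128.]]
0.6 [[148. 134.]
 [272. 129.]
 [396. 124.]]
```

```bash
python3 -c "
from cell import env
print(env.sign_off())"
```

```text
the job is handed in; nothing more can be done
None
```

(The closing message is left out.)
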